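Load a cartridge into the sloping bay until its pawl clicks

TASK

Load the analyser: take the top cartridge by its fin, lift it straight up off the nested stack (it sits between two sprung clips, and the one under it must stay where it is), lay it in the open lower end of the sloping loading bay with its fin on top and along the channel, and push it up the channel until the sprung pawl snaps out behind it. Let go and leave it latched there, and do not knock the dropper bottle, tape roll or timer about.

Things in the scene. Friction and masses are not known exactly. Their poses are not given: they have to be found in the camera images.
- cartridge_fin (a point): Point in the fin of the top cartridge, the one to load. The grey fin stands on the cartridge, 50 mm long (along x) x 12 mm thick (across y) x 34 mm high; grip it across its thickness. The point is on the centre line, 12 mm below the fin's top, 22 mm above the block's top face, 62 mm above the block's underside. z points up through the fin.
- cartridge: The same top cartridge: white plastic block 70 mm long (x) x 64 mm wide (y) x 40 mm high, 74 mm with the fin, 0.1 to 0.21 kg, the same at both ends. Origin at the centre of its underside. A groove 18 mm wide, 36.5 mm deep, open at both ends, runs along x under it and straddles the fin of the cartridge below.
- spare_fin (a point): The same point of the lower, identical cartridge, on which the top one is nested (40 mm lower). It stays on the stand, not fastened.
- stand: Fixed stand of the stack: grey base 90 (x) x 112 (y) x 10 mm, two posts at y = +-50 mm, 85 mm high. Origin at the centre of its underside, z up; the cartridges lie along its x. Sprung clips on the posts press on the sides of the top cartridge with about 3 N each, so it needs a firm pull (up to about 6 N besides its weight) for the first 25 mm.
- track: Sloping channel of the fixed loading bay. Origin on its floor, mid-width, at the lower end; x up the slope (30 deg above level, toward the robot's right and ahead), y across, z square to the floor. 70 mm between walls 41.5 mm high, flared out at x -24 to 4 mm; floor from x = -30 mm to the end stop at 178 mm. A housing 140 mm wide, 135 mm high stands behind the end stop.
- mouth (a point): Point on the channel floor, track x = 34 mm: middle of the open part, where the cartridge can be laid in from above (its middle within 14 mm of here along x). The cartridge's fin point is then 62 mm above the floor along track z. Axes as the track's.
- home (a point): Point on the channel floor, track x = 143 mm, under the cartridge's middle when it is against the end stop. From track x = 83 mm up, two hold-down lips (underside 43.5 mm, top 46.5 mm above the floor) cover the channel's edges and leave a slot 58 mm wide for the fin and fingers. Axes as the track's.
- pawl (a joint): Angle of the steel pawl, a 33 mm sprung arm in the +y wall, hinged at track x = 70, y = 41.5 mm, pointing up the slope and into the channel. 0 rad = fully out; a passing cartridge pushes it to 0.13 to 0.3 (about 2 to 6 N push). It snaps back to 0 when the fin point is beyond about track x = 138 mm and then blocks the way back.
- pawl_tip (a point): Tip of the pawl; with the pawl out it is at track x = 102.5 mm, y = 27.5 mm, 22 mm above the channel floor.
- dropper: Bystander: white dropper bottle 20 x 20 x 64 mm standing near the front edge; origin at its underside.
- tape: Bystander: roll of tan tape lying flat, 104 x 102 x 25 mm; origin at its underside.
- timer: Bystander: white timer 64 x 64 x 20 mm with three round buttons; origin at its underside.
There are look-alikes about, which are no part of the job. Leave any orange or red look-alike of the stand alone.

How it is judged:
On the way, in this order (a step that is already met when the one before it is completed fails the run):
1. the top cartridge is lifted straight up clear of the stack: its fin point more than 155 mm above the table, still within 30 mm of the stand's centre line and upright within 0.25 rad (height (world z) of cartridge_fin above 0.155 m and horizontal distance between cartridge_fin and stand below 0.03 m and angle between cartridge_fin's own z axis and vertical below 0.25 rad), for 0.1 s.
2. the cartridge lies in the open lower end of the channel, below the pawl, fin up and along the channel (y of cartridge_fin in the frame of track between -0.009 and 0.009 m and z of cartridge_fin in the frame of track between 0.056 and 0.069 m and angle between the x axis of cartridge_fin and the x axis of track, either way round below 0.14 rad and angle between the z axis of cartridge_fin and the z axis of track, either way round below 0.14 rad and x of cartridge_fin in the frame of track between -0.02 and 0.06 m), for 0.1 s.
3. the cartridge pushes the pawl aside as it slides up the channel (y of cartridge_fin in the frame of track between -0.009 and 0.009 m and z of cartridge_fin in the frame of track between 0.056 and 0.069 m and angle between the x axis of cartridge_fin and the x axis of track, either way round below 0.14 rad and angle between the z axis of cartridge_fin and the z axis of track, either way round below 0.14 rad and value of joint pawl above 0.08 rad and x of cartridge_fin in the frame of track above 0.06 m), for 0.05 s.
At the end, for the whole second after the job is handed in: The cartridge lies flat in the upper end of the channel (fin point beyond track x = 134 mm, within 9 mm of the centre line, 56 to 69 mm above the floor, aligned within 0.14 rad), at rest and released, and the pawl has sprung back behind it (below 0.06 rad) (y of cartridge_fin in the frame of track between -0.009 and 0.009 m and z of cartridge_fin in the frame of track between 0.056 and 0.069 m and angle between the x axis of cartridge_fin and the x axis of track, either way round below 0.14 rad and angle between the z axis of cartridge_fin and the z axis of track, either way round below 0.14 rad and linear speed of cartridge below 0.01 m/s and x of cartridge_fin in the frame of track above 0.134 m and value of joint pawl below 0.06 rad and contact force between the fingers and cartridge below 0.05 N); the robot touches nothing.
It fails at once if the lower cartridge is moved more than 15 mm (distance of spare_fin from where it was at the start of the episode above 0.015 m).
It fails at once if the dropper is moved more than 30 mm (distance of dropper from where it was at the start of the episode above 0.03 m).
It fails at once if the tape is moved more than 30 mm (distance of tape from where it was at the start of the episode above 0.03 m).
It fails at once if the timer is moved more than 30 mm (distance of timer from where it was at the start of the episode above 0.03 m).
It also fails if it takes over 45 s, if anything falls off the work surface, if the arm or the gripper's body presses on something with over 40 N, if the wrist force passes 120 N, or if a joint passes its speed limit or range.

ROBOT

A 6-joint arm with a two-finger parallel gripper is mounted at the origin on a cart in front of the work surface, level with it; the furniture and walls round the work are solid. World frame = base frame: x ahead of the robot, y to its left, z up, the work surface at z = 0. Lengths are in m, angles in rad, forces in N, time in s.
With the tool pointing down it reaches from about 0.375 to 0.75 m from the base axis. Payload 9 kg.
Tool frame: the origin (TCP) lies at the very end of the fingers, on their centre line; the grasp point (between the pads) lies grip_point_offset behind it (grip_point_offset is the distance from the TCP to the grasp point, in m); z points along the fingers, y is the line along which they close (so a half turn about z gives the same grasp; the last joint's range is limited). The gripper opens to 85 mm and grips with 20 to 120 N. Pads are 22 mm wide; open, the fingers measure 114 mm over their backs; the gripper's body (76 mm by 85 mm) begins 54 mm behind the grasp point. The pads swing forward as they close: fully open they stand 13 mm farther back than shut.
Start: joints at [1.129, 0.104, 0.097, 1.564, 0, 1.353], TCP at [0.133, 0.585, 0.231] pointing down, gripper open.
Joint ranges: [-2.99, 2.99], [-0.84, 1.86], [-1.1, 1.16], [-1.84, 2.11], [-1.51, 1.56], [-3.14, 3.14]. Speed limits (rad/s): [2.22, 2.22, 2.57, 3.14, 3.14, 3.14].

INTERFACE

Orientations are given as a unit quaternion [w, x, y, z].
In Python, from station import * gives the robot as it stands.
- The arm moves only by the tool step_arm, never from a script. Its argument "plan" is a list of rows, each a list of 7 numbers: the shift along the tool's x, y, z in m, then the turn, a rotation vector about the tool's x, y, z in degrees, then the finger opening in m, from 0 to 0.0854. A call has 1 to 8 rows; each row shifts and turns the commanded pose from where the row before left it, along the tool's axes as they then stand; what a row does not reach is not made up. A row lasts 1/12 s, in which the tool goes at most 41.7 mm and 7.16 degrees, less where a joint would pass 70% of its speed; a pose out of reach is approached as far as the arm can. A call with a gripper value outside its range is refused whole. The fingers move at their own pace and stop on an object; "grip_force" is the grip in N (left out, the last holds). Time passes only in rows, so rows that do not move let the fingers close. It gives the time, the measured TCP pose, the force, the opening and the grip force at its end, in the units of the state.
- state(): the state, without advancing time (a new reading comes with each control period).
- read_camera(name): name is "scene" or "top"; returns a dict with "pixels" (480x640x3 uint8, red, green, blue), "fx", "fy", "cx", "cy" (pixels), "k1" (the pictures are not rectified: a ray, as slopes to the right and down, at radius r is drawn at 1 + k1 r^2 times it, then the intrinsics apply), "eye" and "orientation" of the camera in the world. Camera axes: x right, y down, z forward; pixel columns grow to the right and rows downward; lengths in m; the calibration is good to about 2 mm. A picture is of the moment at which its call begins. There is no depth.
- hand_in(): hands the job in; it is judged then, once.
The state is a dict: "time": time; "joint_pos": joint angles; "joint_velocities": joint speeds; "effort": joint torques, N m; "eef_pos": TCP position; "eef_rot": TCP orientation; "force": force on the tool from outside, world axes, zero at the start; "moment": the same for the moment, N m; "finger_gap": finger opening in m; "finger_force": force on a finger pad.
Only numpy, scipy, OpenCV 4.12 (cv2) and the standard library are available. Lean on these libraries where they do the work, as an engineer would, in place of code of your own. Each camera call takes 0.05 s, during which the arm holds its last target. There are 200 camera calls.

## Working session

There is one attempt and no reset: what is moved stays moved. The work goes in short steps, Python scripts to look and compute and a tool call to move; the robot and the scene stay as the last step left them, time stands still between calls to the robot, and variables do not carry over. Pictures are saved under pics/ and viewed, at most 10 in all, crops included, and the job is handed in when it is done.

Besides the shell and the picture viewer there is one more tool, called after "Emit:" by a JSON object that holds its "fn" and its "kwargs", one argument or row to a line. step_arm: Moves the arm, as the interface text tells. Its arguments: {"type":"object","properties":{"plan":{"type":"array"},"grip_force":{"type":"number"}},"required":["plan"]}

```bash
mkdir -p pics; ls; cat > h.py <<'E'
from station import *
import numpy as np, cv2
from scipy.spatial.transform import Rotation as R
def rot(q): return R.from_quat([q[1],q[2],q[3],q[0]]).as_matrix()
def K(c): return np.array([[c['fx'],0,c['cx']],[0,c['fy'],c['cy']],[0,0,1.]]),np.array([c['k1'],0,0,0.])
def ray(c,uv):
    k,d=K(c); p=cv2.undistortPoints(np.array(uv,float).reshape(-1,1,2),k,d).reshape(-1,2)
    return np.c_[p,np.ones(len(p))]@rot(c['orientation']).T
def onz(c,uv,z):
    r=ray(c,uv); e=np.array(c['eye']); return e+r*((z-e[2])/r[:,2])[:,None]
def proj(c,P):
    k,d=K(c); M=rot(c['orientation']).T
    return cv2.projectPoints(np.array(P,float).reshape(-1,3),cv2.Rodrigues(M)[0],-M@np.array(c['eye']),k,d)[0].reshape(-1,2)
def snap(n,f=None):
    c=read_camera(n)
    if f: cv2.imwrite('pics/'+f,c['pixels'][:,:,::-1])
    return c
def tri(c1,u1,c2,u2):
    a=ray(c1,[u1])[0];b=ray(c2,[u2])[0];e,f=np.array(c1['eye']),np.array(c2['eye'])
    s=np.linalg.lstsq(np.c_[a,-b],f-e,rcond=None)[0];p,q=e+a*s[0],f+b*s[1]
    return (p+q)/2,np.linalg.norm(p-q)
E
python3 - <<'E'
from h import *
for n in('scene','top'):
    c=snap(n,n+'0.png'); print({k:v for k,v in c.items() if k!='pixels'})
print(state()); import station; print([x for x in dir(station) if x[0]!='_'])
try: print(grip_point_offset)
except Exception as e: print(e)
E
```

```text
pics
{'fx': 444.2913772208831, 'fy': 444.2913772208831, 'cx': 321.8829702782443, 'cy': 240.74631317298218, 'k1': -0.004159676250432514, 'eye': array([ 0.12756179, -0.43292644,  0.72528393]), 'orientation': array([-0.4108043 ,  0.85175868, -0.29498297,  0.13686499])}
{'fx': 473.15875590697186, 'fy': 473.15875590697186, 'cx': 316.88942867070205, 'cy': 231.86242493903464, 'k1': -0.04530307232246958, 'eye': array([0.42259831, 0.15452415, 1.24136143]), 'orientation': array([ 0.04851417, -0.69652029,  0.71445627, -0.04536624])}
{'time': 0.1, 'joint_pos': array([ 1.12930022e+00,  1.04673268e-01,  9.65813625e-02,  1.56385117e+00,
       -5.89203819e-06,  1.35309967e+00]), 'joint_velocities': array([-0.00121693, -0.00131033,  0.00222613,  0.0013111 , -0.00111149,
        0.00287037]), 'effort': array([ 8.58153653e-03, -5.58213437e+01,  5.04715741e+01,  1.30193657e-02,
       -8.70342296e-05,  4.47963714e-06]), 'eef_pos': array([0.13303549, 0.58479221, 0.23059923]), 'eef_rot': array([-1.82791843e-04,  1.11666326e-01,  9.93745593e-01, -5.43465679e-04]), 'force': array([-0.07953177,  1.50418494, -1.37202992]), 'moment': array([-0.04902686, -0.03906515, -0.04413576]), 'finger_force': 0.0, 'finger_gap': 0.0851957683981187}
['Unreachable', 'grip_point_offset', 'hand_in', 'read_camera', 'state']
0.0187
```

View pics/scene0.png

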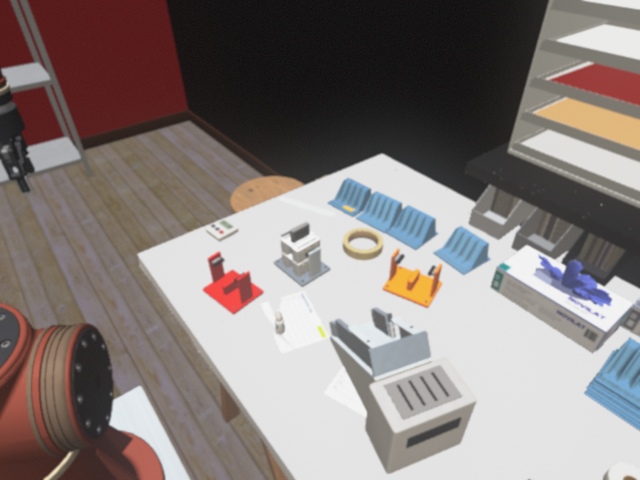

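View pics/top0.png

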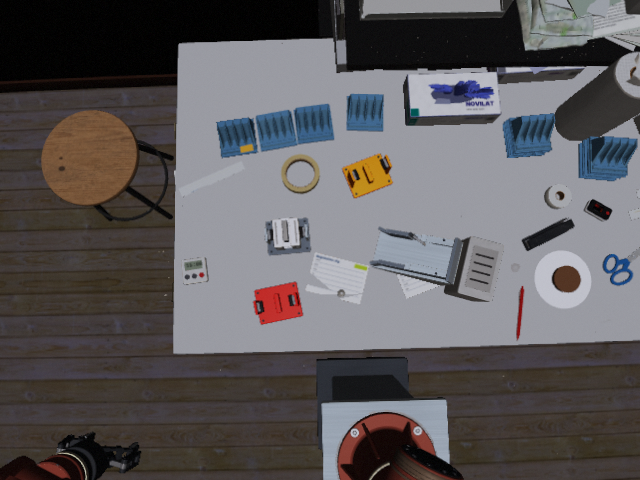

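Scene: stack at about (300,250), loading bay at about (380,340). Top: stack at (288,235), channel spanning (375–460, 230–285), housing at (475,268). The tape, timer and dropper are at (300,173), (195,270) and (341,293). I'll enlarge both views.

```bash
python3 - <<'E'
import cv2,numpy as np
t=cv2.imread('pics/top0.png');s=cv2.imread('pics/scene0.png')
r=lambda a,k:cv2.resize(a,None,fx=k,fy=k,interpolation=cv2.INTER_CUBIC)
a=r(t[205:305,255:355],4);b=r(t[215:315,355:455+45][:, :100],4)
c=r(s[210:310,260:360],4)[:200*2]
# top: 3.2x of 250x95 ; 
cv2.imwrite('pics/ctop.png',r(t[205:305,255:510],3.13))
cv2.imwrite('pics/cscene.png',r(s[215:395,260:500],3.33))
E
```

```text
(no output)
```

View pics/ctop.png

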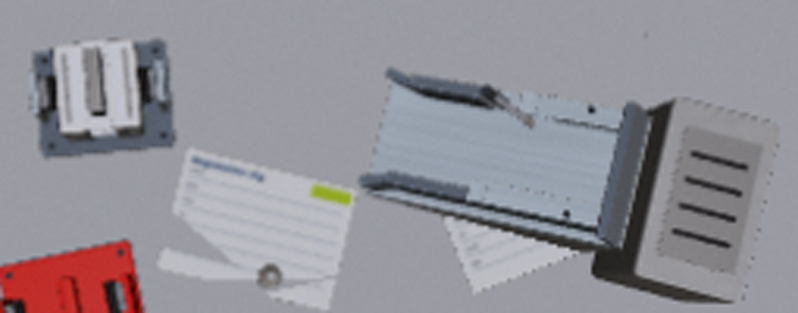

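View pics/cscene.png

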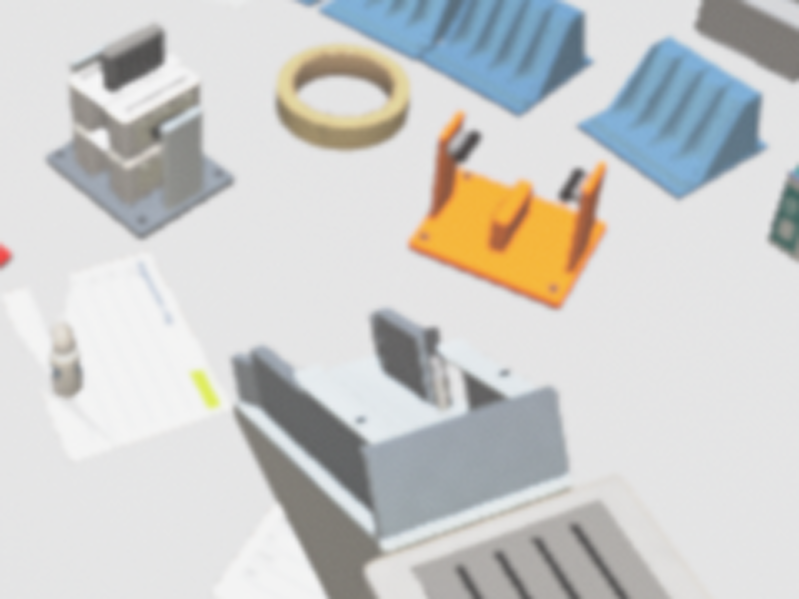

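Top crop: fin at crop (94,82), pawl at (515,108), end stop along (650,105)–(622,248), wall tips at (388,70) and (362,180). Scene crop: end-stop back top corners at (368,447) and (556,390), wall tips at (375,312) and (235,356). Next I triangulate these.

```bash
python3 - <<'E'
from h import *
t=snap('top');s=snap('scene')
T=lambda u,v:(255+(u+.5)/3.13-.5,205+(v+.5)/3.13-.5)
S=lambda u,v:(260+(u+.5)/3.33-.5,215+(v+.5)/3.33-.5)
for n,a,b in [('stop -y',(622,248),(368,447)),('stop +y',(650,105),(556,390)),('tip +y',(388,70),(375,312)),('tip -y',(362,180),(235,356)),('housing',(776,128),None),
 ('pawl',(530,123),(442,408)),('dropper',(268,268),(62,325)),('dot+',(592,110),(505,373)),('dot-',(567,213),(362,419)),('finN',(94,47),(160,25)),('finS',(96,115),(106,60))]:
    if b: print(n,*[np.round(x,4) for x in tri(t,T(*a),s,S(*b))])
# stand base corners at z=.01 
c=onz(t,[T(*p) for p in [(32,52),(170,40),(176,145),(44,157)]],.01); print('base',c.round(4),c.mean(0).round(4))
c=onz(s,[S(*p) for p in [(48,158),(142,237),(233,180)]],.01); print('base s',c.round(4),(c[0]+c[2])/2)
# fin mask, white cartridge top mask
im=t['pixels'].astype(int);g=im.sum(2)/3
sub=g[215:245,272:300]; print(sub.astype(int)[::2])
E
```

```text
stop -y [ 0.4389 -0.1441  0.181 ] 0.0009
stop +y [ 0.5398 -0.1716  0.1717] 0.0069
tip +y [5.902e-01 5.000e-04 4.500e-02] 0.0019
tip -y [0.5003 0.0256 0.046 ] 0.0032
pawl [ 0.539  -0.1028  0.0919] 0.0018
dropper [0.4306 0.1045 0.0532] 0.0055
dot+ [ 0.5418 -0.1367  0.1496] 0.0014
dot- [ 0.466  -0.1136  0.1499] 0.0013
finN [0.6019 0.2346 0.1252] 0.0029
finS [0.5525 0.2331 0.1191] 0.002
base [[0.6189 0.2943 0.01  ]
 [0.6261 0.1779 0.01  ]
 [0.5373 0.1749 0.01  ]
 [0.53   0.2852 0.01  ]] [0.5781 0.2331 0.01  ]
base s [[0.5297 0.2826 0.01  ]
 [0.5353 0.1734 0.01  ]
 [0.6205 0.1798 0.01  ]] [0.57509009 0.23121401 0.01      ]
[[157 157 157 158 157 158 158 156 157 157 157 156 157 156 158 158 158 159
  156 156 156 156 157 156 157 156 156 157]
 [157 157 158 156 157 158 157 156 157 157 156 155 157 156 160 162 163 144
  131 132 135 152 159 164 163 157 158 158]
 [158 163 168 171 173 174 170 168 175 187 193 195 196 177 184 196 187 188
  194 194 196 196 196 196 194 139  96 106]
 [154 194 190 187 193 195 195 195 191 156 131 130 129 131 110 163 192 193
  196 196 196 178 149 166 190 169 108  87]
 [156 
[... 581 characters left out ...]
 26 149 194 164 150 184 195 197 196 192 143 125 137 137 138  83 155 193
  194 195 194 196 184 156 149 180 168  91]
 [ 23 145 193 171 136 172 195 196 195 190 150 132 137 137 141  89 114 179
  195 193 197 195 192 162 157 186 190 122]
 [ 25 147 193 177 149 176 196 195 196 192 145 126 138 139 144 102  81 166
  191 194 197 195 195 165 152 182 190 127]
 [ 22 116 181 180 153 171 192 195 195 194 164 135 136 142 142 122 102 166
  190 193 194 195 196 170 135 173 191 120]
 [ 92 115 173 184 155 161 187 197 196 197 194 166  95  34  30  23  70 164
  192 195 196 197 196 178 150 178 194 142]
 [ 96  98 165 192 163 158 186 195 195 195 190 193 195 196 196 196 197 195
  179 186 196 195 195 193 188 192 196 152]]
```

Emit:
{"fn": "step_arm", "kwargs": {
  "plan": [
    [-0.032,-0.015,0,0,0,0,0.085],
    [-0.032,-0.015,0,0,0,0,0.085],
    [-0.032,-0.015,0,0,0,0,0.07],
    [-0.032,-0.015,0,0,0,0,0.06],
    [-0.032,-0.015,0,0,0,0,0.05],
    [-0.032,-0.015,0,0,0,0,0.04],
    [-0.032,-0.015,0,0,0,0,0.04],
    [-0.032,-0.015,0,0,0,0,0.04]
  ]
}}

```text
time: 0.87
eef_pos: [0.3572, 0.4099, 0.2313]
eef_rot: [0.0, 0.112, 0.994, 0.0]
force: [0.6, 0.6, -0.2]
finger_gap: 0.0398
finger_force: 0.0
```

Emit:
{"fn": "step_arm", "kwargs": {
  "plan": [
    [-0.032,-0.015,0,0,0,0,0.04],
    [-0.032,-0.015,0,0,0,0,0.04],
    [-0.032,-0.015,0,0,0,0,0.04],
    [-0.032,-0.015,0,0,0,0,0.04],
    [-0.032,-0.015,0,0,0,0,0.04],
    [0,0,0,0,0,-5.5,0.04],
    [0,0,0,0,0,-5.5,0.04],
    [0,0,0,0,0,-5.4,0.04]
  ]
}}

```text
time: 1.53
eef_pos: [0.496, 0.3018, 0.2309]
eef_rot: [-0.0, -0.033, 0.999, -0.0]
force: [-0.9, 0.5, 0.4]
finger_gap: 0.0405
finger_force: 0.0
```

```bash
python3 - <<'E'
import cv2
t=cv2.imread('pics/top0.png');s=cv2.imread('pics/scene0.png')
r=lambda a:cv2.resize(a,None,fx=7.5,fy=7.5,interpolation=cv2.INTER_CUBIC)
cv2.imwrite('pics/zt.png',r(t[220:296,365:471])); cv2.imwrite('pics/zs.png',r(s[302:382,326:432]))
E
```

```text
(no output)
```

View pics/zt.png

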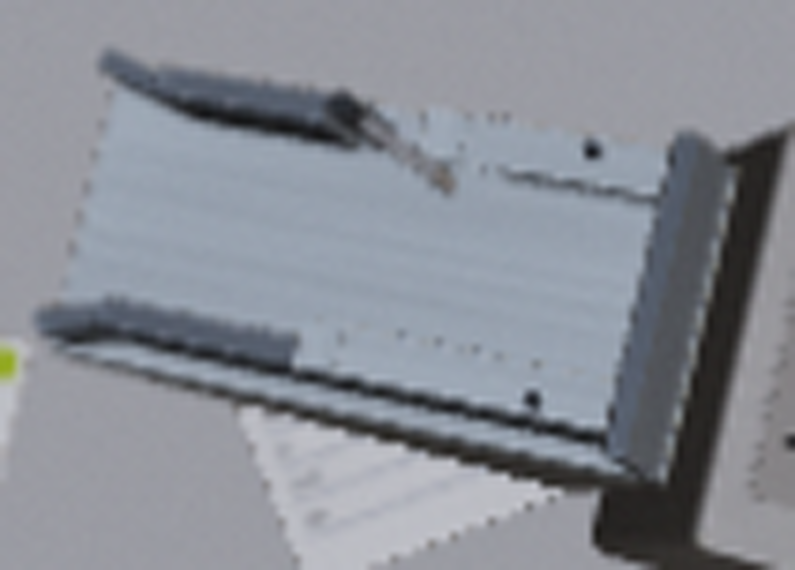

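View pics/zs.png

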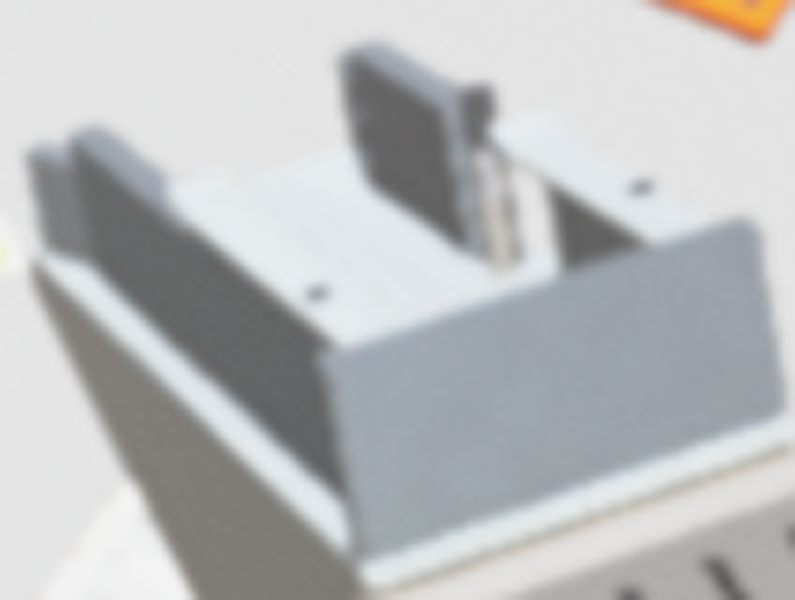

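Top zoom: lip screws at (592,150) and (532,398), pawl tip at (447,183), lip start at (297,345–368). Floor low edge runs (110,88)–(68,290), end stop along (690,135)–(640,470). Scene zoom: screws at (641,187) and (317,293), stop back corners at (335,350) and (750,220).

```bash
python3 - <<'E'
from h import *
t=snap('top');s=snap('scene')
T=lambda p:(365+(p[0]+.5)/7.5-.5,220+(p[1]+.5)/7.5-.5)
S=lambda p:(326+(p[0]+.5)/7.5-.5,302+(p[1]+.5)/7.5-.5)
P={}
for n,a,b in [('dot+',(592,150),(641,187)),('dot-',(532,398),(317,293)),('tip+',(108,55),(358,48)),('tip-',(42,318),(40,150)),('lip- outer',(295,368),(182,220)),
 ('stopBack-',(660,465),(335,350)),('stopBack+',(728,165),(752,222)),('floorlow-',(50,340),(35,262)),('floorend-',(660,482),(368,585)),('kink+',(165,72),(375,45)),('kink-',(108,303),(90,130)),('pawltip',(447,183),(505,235))]:
    p,e=tri(t,T(a),s,S(b)); P[n]=p; print(n,p.round(4),round(e,4))
d=P['dot+']-P['dot-'];print('yaw',np.degrees(np.arctan2(d[1],d[0])),'len',np.linalg.norm(d))
d=P['floorend-']-P['floorlow-'];print('floor edge',d,np.linalg.norm(d),np.degrees(np.arctan2(d[2],np.hypot(d[0],d[1]))),np.degrees(np.arctan2(d[1],d[0])))
def show(o,yaw):
    a=np.radians(yaw);y=np.array([np.cos(a),np.sin(a),0]);h=np.array([np.sin(a),-np.cos(a),0]);x=h*np.cos(np.pi/6)+[0,0,.5];z=np.cross(x,y)
    for n,p in P.items(): print(n,(np.array([x,y,z])@(p-o)*1000).round(1))
show(np.array([.5337,-.0267,.0217]),-16)
E
```

```text
dot+ [ 0.5422 -0.136   0.1491] 0.0018
dot- [ 0.4659 -0.113   0.149 ] 0.0019
tip+ [ 0.5909 -0.0007  0.0465] 0.0004
tip- [0.5014 0.0256 0.0451] 0.0021
lip- outer [ 0.4811 -0.0499  0.1021] 0.002
stopBack- [ 0.4429 -0.1425  0.1781] 0.004
stopBack+ [ 0.534  -0.1704  0.1755] 0.0008
floorlow- [0.4956 0.0195 0.0093] 0.0032
floorend- [ 0.4398 -0.1594  0.1193] 0.0016
kink+ [ 0.5812 -0.0164  0.0676] 0.0015
kink- [0.5035 0.0066 0.0687] 0.0037
pawltip [ 0.5387 -0.1015  0.1024] 0.0004
yaw -16.794875703767335 len 0.07967098949962811
floor edge [-0.05581126 -0.17892602  0.10999554] 0.21732104177278164 30.407260934031136 -107.32393519961013
dot+ [152.7  38.3  59. ]
dot- [151.6 -41.4  59.4]
tip+ [-22.9  47.8  41.8]
tip- [-24.1 -45.5  40.9]
lip- outer [ 72.1 -44.1  51.2]
stopBack- [196.3 -55.4  67.3]
stopBack+ [196.5  39.9  64.2]
floorlow- [-35.6 -49.4   6.2]
floorend- [181.7 -53.7   7.8]
kink+ [ 3.1 42.8 51.3]
kink- [  3.  -38.2  52.5]
pawltip [101.4  25.5  34.6]
```

Emit:
{"fn": "step_arm", "kwargs": {
  "plan": [
    [-0.0255,-0.0245,0,0,0,0,0.04],
    [-0.0255,-0.0245,0,0,0,0,0.04],
    [-0.0253,-0.0244,0,0,0,0,0.04],
    [0,0,0.03,0,0,0,0.04],
    [0,0,0.03,0,0,0,0.04],
    [0,0,0.03,0,0,0,0.04],
    [0,0,0,0,0,0,0.04]
  ]
}}

```text
time: 2.22
eef_pos: [0.5728, 0.2334, 0.1345]
eef_rot: [-0.005, -0.03, 1.0, -0.001]
force: [-1.6, -0.1, -1.9]
finger_gap: 0.0398
finger_force: 0.0
```

```bash
python3 - <<'E'
from h import *
t=snap('top');s=snap('scene'); print(state()['eef_pos'])
a=s['pixels'][200:290,250:350,::-1];b=t['pixels'][200:290,240:340,::-1]
cv2.imwrite('pics/g1.png',cv2.resize(np.hstack([a,b]),None,fx=4,fy=4,interpolation=cv2.INTER_CUBIC))
E
```

```text
[0.57534983 0.23412614 0.14103279]
```

View pics/g1.png

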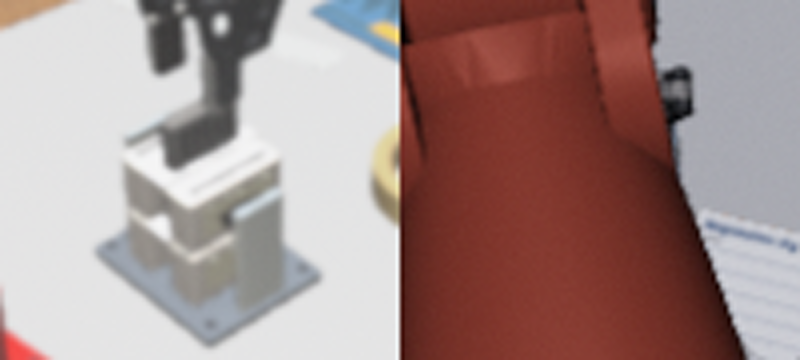

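The near finger tip is at (220,95) and the far one at (165,65), straddling the fin centred at (200,130). Aligned, so I descend and grip.

Emit:
{"fn": "step_arm", "kwargs": {
  "plan": [
    [0,0,0.015,0,0,0,0.04],
    [0,0,0.015,0,0,0,0.04],
    [0,0,0.014,0,0,0,0.04],
    [0,0,0,0,0,0,0.04],
    [0,0,0,0,0,0,0.02],
    [0,0,0,0,0,0,0.005],
    [0,0,0,0,0,0,0.005],
    [0,0,0,0,0,0,0.005]
  ],
  "grip_force": 60
}}

```text
time: 2.98
eef_pos: [0.5771, 0.2345, 0.099]
eef_rot: [0.001, -0.031, 1.0, 0.0]
force: [-1.0, 1.7, 5.8]
finger_gap: 0.0106
finger_force: 60.2
```

Emit:
{"fn": "step_arm", "kwargs": {
  "plan": [
    [0,0,0,0,0,0,0.005],
    [0,0,0,0,0,0,0.005],
    [0,0,0,0,0,0,0.005],
    [0,0,0,0,0,0,0.005]
  ]
}}

```text
time: 3.32
eef_pos: [0.5771, 0.2345, 0.0991]
eef_rot: [0.001, -0.031, 1.0, 0.0]
force: [-1.4, 1.6, 6.2]
finger_gap: 0.011
finger_force: 60.3
```

Emit:
{"fn": "step_arm", "kwargs": {
  "plan": [
    [0,0,-0.006,0,0,0,0.005],
    [0,0,-0.01,0,0,0,0.005],
    [0,0,-0.01,0,0,0,0.005],
    [0,0,-0.01,0,0,0,0.005],
    [0,0,-0.015,0,0,0,0.005],
    [0,0,-0.015,0,0,0,0.005],
    [0,0,-0.015,0,0,0,0.005],
    [0,0,-0.014,0,0,0,0.005]
  ]
}}

```text
time: 3.98
eef_pos: [0.5766, 0.2339, 0.1947]
eef_rot: [0.001, -0.031, 1.0, -0.0]
force: [0.3, -0.2, -2.9]
finger_gap: 0.0109
finger_force: 59.1
```

Emit:
{"fn": "step_arm", "kwargs": {
  "plan": [
    [0,0,-0.015,0,0,0,0.005],
    [0,0,-0.01,0,0,0,0.005],
    [0,0,0,0,0,0,0.005],
    [0,0,0,0,0,0,0.005]
  ]
}}

```text
time: 4.32
eef_pos: [0.5767, 0.2341, 0.2181]
eef_rot: [0.001, -0.031, 1.0, 0.0]
force: [-0.1, -0.3, -2.4]
finger_gap: 0.0111
finger_force: 59.2
```

```bash
python3 - <<'E'
from h import *
s=snap('scene'); print(state())
cv2.imwrite('pics/g2.png',cv2.resize(s['pixels'][170:290,240:400,::-1],None,fx=5,fy=5,interpolation=cv2.INTER_CUBIC))
E
```

```text
{'time': 4.3667, 'joint_pos': array([ 1.75894308e-01,  1.69333066e-01,  1.42025742e-01,  1.54363570e+00,
       -5.27904031e-05,  1.13524221e-01]), 'joint_velocities': array([ 0.0013706 ,  0.00773499, -0.0210194 , -0.00193643,  0.00010473,
       -0.00062587]), 'effort': array([ 3.16739443e-02, -6.18285584e+01,  5.31530643e+01,  6.07560715e-02,
       -4.94812863e-03,  2.85790948e-04]), 'eef_pos': array([0.57621809, 0.23402658, 0.21703085]), 'eef_rot': array([-6.87774845e-05, -3.11799911e-02,  9.99513783e-01, -3.66968003e-05]), 'force': array([-0.38784159, -0.45545888, -2.65012428]), 'moment': array([ 0.02799741, -0.01717793,  0.03963596]), 'finger_force': 59.163511991500854, 'finger_gap': 0.011128094649485012}
```

View pics/g2.png

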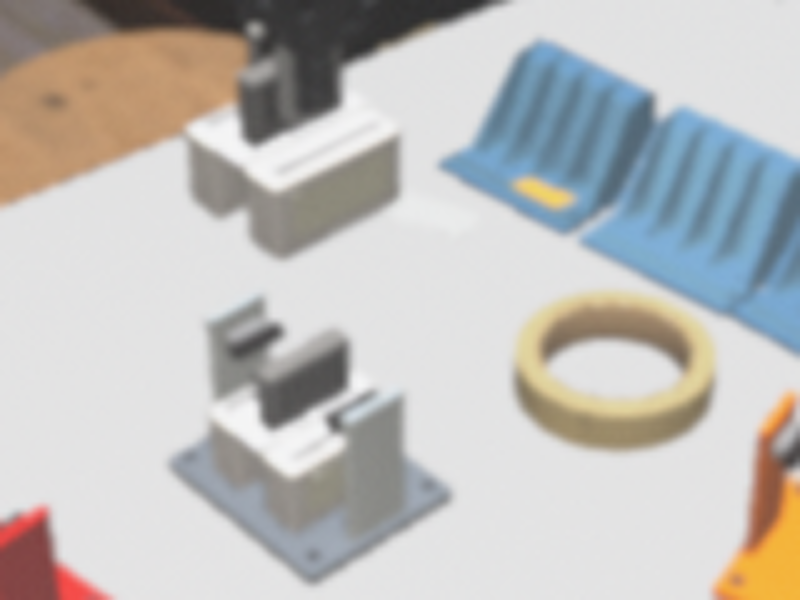

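Lift is clean: cartridge is held upright at about (290,150) and the spare still sits on the stand at (300,400). Next: translate over the mouth, yaw and tilt.

Emit:
{"fn": "step_arm", "kwargs": {
  "plan": [
    [0.006,-0.0287,0,0,0,0,0.005],
    [0.006,-0.0287,0,0,0,0,0.005],
    [0.006,-0.0287,0,0,0,0,0.005],
    [0.006,-0.0287,0,0,0,0,0.005],
    [0.006,-0.0287,0,0,0,0,0.005],
    [0.006,-0.0287,0,0,0,0,0.005],
    [0.006,-0.0287,0,0,0,0,0.005],
    [0.006,-0.0287,0,0,0,0,0.005]
  ]
}}

```text
time: 5.03
eef_pos: [0.5417, 0.0008, 0.2161]
eef_rot: [-0.001, -0.031, 1.0, 0.0]
force: [0.6, -0.0, -1.6]
finger_gap: 0.0111
finger_force: 59.2
```

Emit:
{"fn": "step_arm", "kwargs": {
  "plan": [
    [0,0,0,0,0,-6.5,0.005],
    [0,0,0,0,0,-6.5,0.005],
    [0,0,0,0,0,-6.5,0.005],
    [0,0,0,0,0,-6.5,0.005],
    [0,0,0,0,0,-6.5,0.005],
    [0,0,0,0,0,-6.5,0.005],
    [0,0,0,0,0,-6.5,0.005],
    [0,0,0,0,0,-6.5,0.005]
  ]
}}

```text
time: 5.7
eef_pos: [0.5421, 0.002, 0.216]
eef_rot: [-0.001, -0.469, 0.883, 0.001]
force: [0.5, 0.2, -1.7]
finger_gap: 0.0112
finger_force: 59.4
```

Emit:
{"fn": "step_arm", "kwargs": {
  "plan": [
    [0,0,0,0,0,-6.5,0.005],
    [0,0,0,0,0,-6.5,0.005],
    [0,0,0,0,0,-4.2,0.005],
    [0,0,0,0,6,0,0.005],
    [0,0,0,0,6,0,0.005],
    [0,0,0,0,6,0,0.005],
    [0,0,0,0,6,0,0.005],
    [0,0,0,0,6,0,0.005]
  ]
}}

```text
time: 6.37
eef_pos: [0.5427, 0.0022, 0.2172]
eef_rot: [-0.21, -0.573, 0.777, -0.155]
force: [-0.9, 0.3, -2.0]
finger_gap: 0.011
finger_force: 59.5
```

```bash
cat > trk.py <<'E'
from h import *
O=np.array([.5359,-.022,.0286]);a=np.radians(-17.2)
Y=np.array([np.cos(a),np.sin(a),0]);H=np.array([np.sin(a),-np.cos(a),0]);X=H*np.cos(np.pi/6)+[0,0,.5];Z=np.cross(X,Y)
def rep():
    s=state();M=rot(s['eef_rot']);B=np.c_[X,-Y,-Z]
    print('t',s['time'],'tcp',s['eef_pos'].round(4),'track mm',(np.array([X,Y,Z])@(s['eef_pos']-O)*1000).round(1),'turn needed(tool,deg)',R.from_matrix(M.T@B).as_rotvec(degrees=True).round(1),'F',s['force'].round(1),'Ftrack',(np.array([X,Y,Z])@s['force']).round(1),'gap',s['finger_gap'],'q',s['joint_pos'].round(2))
E
python3 - <<'E'
from trk import *
rep()
E
```

```text
t 6.3667 tcp [0.5427 0.0022 0.2172] track mm [ 72.5  -0.6 175.9] turn needed(tool,deg) [-0.1 -0.3 -0. ] F [-0.9  0.3 -2. ] Ftrack [-1.  -1.  -1.7] gap 0.011000502895144057 q [ 0.03  0.2   0.09  1.65 -0.5  -1.19]
```

Emit:
{"fn": "step_arm", "kwargs": {
  "plan": [
    [-0.013,0,0,0,0,0,0.005],
    [-0.013,0,0,0,0,0,0.005],
    [-0.013,0,0,0,0,0,0.005],
    [0,-0.0006,0.025,0,0,0,0.005],
    [0,0,0.025,0,0,0,0.005],
    [0,0,0.018,0,0,0,0.005],
    [0,0,0,0,0,0,0.005],
    [0,0,0,0,0,0,0.005]
  ]
}}

```text
time: 7.03
eef_pos: [0.5427, 0.0014, 0.1386]
eef_rot: [-0.208, -0.573, 0.778, -0.153]
force: [-0.3, -0.1, -1.5]
finger_gap: 0.011
finger_force: 59.3
```

```bash
python3 - <<'E'
from trk import *
s=snap('scene');t=snap('top'); rep()
im=np.hstack([s['pixels'][285:385,325:425,::-1],t['pixels'][205:305,365:465,::-1]])
cv2.imwrite('pics/p1.png',cv2.resize(im,None,fx=4,fy=4,interpolation=cv2.INTER_CUBIC))
E
```

```text
t 7.1333 tcp [0.544  0.0019 0.1404] track mm [ 34.1   0.6 109.4] turn needed(tool,deg) [-0.1  0.1 -0.1] F [ 0.3  0.9 -2.3] Ftrack [-2.   0.1 -1.5] gap 0.010738131924063176 q [ 0.03  0.21 -0.02  1.51 -0.49 -1.19]
```

View pics/p1.png

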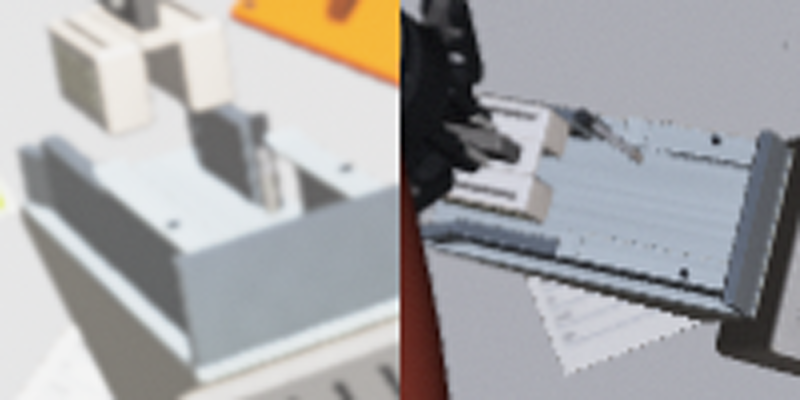

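The cartridge hangs above the channel, aligned with it (scene end-face bottom corners at crop (110,133) and (232,100)). I'll check its lateral offset against the walls by projection.

```bash
python3 - <<'E'
from trk import *
s=snap('scene');t=snap('top')
W=lambda p:O+np.array(p)/1000@np.array([X,Y,Z])
T=W([34.1,.6,109.4])
f=lambda c,P,o,k:((proj(c,[W(p) for p in P])-o)*k).round(0).tolist()
print('scene block end bottom -y,+y',f(s,[(69,-31.4,60.3),(69,32.6,60.3)],(325,285),4))
print('top block end top -y,+y',f(t,[(69,-31.4,100.3),(69,32.6,100.3)],(365,205),4))
print('kinks -,+ scene zs',f(s,[(4,-35,41.5),(4,35,41.5)],(326,302),7.5),'top zt',f(t,[(4,-35,41.5),(4,35,41.5)],(365,220),7.5))
print('wall end x=83 y=-35,z=41.5; lip slot x178 +-29 z46.5; floor low +-35: zt',f(t,[(83,-35,41.5),(178,-29,46.5),(178,29,46.5),(-30,-35,0),(-30,35,0),(102.5,27.5,22)],(365,220),7.5))
print('floor stop zs wall base etc',f(s,[(83,-35,41.5),(178,29,46.5),(102.5,27.5,22)],(326,302),7.5))
E
```

```text
scene block end bottom -y,+y [[112.0, 135.0], [240.0, 97.0]]
top block end top -y,+y [[121.0, 212.0], [148.0, 106.0]]
kinks -,+ scene zs [[110.0, 128.0], [354.0, 55.0]] top zt [[106.0, 293.0], [159.0, 91.0]]
wall end x=83 y=-35,z=41.5; lip slot x178 +-29 z46.5; floor low +-35: zt [[328.0, 341.0], [616.0, 382.0], [661.0, 200.0], [63.0, 297.0], [114.0, 104.0], [451.0, 179.0]]
floor stop zs wall base etc [[224.0, 221.0], [658.0, 251.0], [510.0, 248.0]]
```

Emit:
{"fn": "step_arm", "kwargs": {
  "plan": [
    [0,0,0.01,0,0,0,0.005],
    [0,0,0.008,0,0,0,0.005],
    [0,0,0.008,0,0,0,0.005],
    [0,0,0.007,0,0,0,0.005],
    [0,0,0,0,0,0,0.005],
    [0,0,0,0,0,0,0.005]
  ]
}}

```text
time: 7.73
eef_pos: [0.5377, -0.0144, 0.1097]
eef_rot: [-0.209, -0.573, 0.778, -0.153]
force: [0.1, -0.2, -1.6]
finger_gap: 0.0106
finger_force: 59.4
```

```bash
python3 -c "
from trk import *
rep()"
```

```text
t 7.7333 tcp [ 0.5377 -0.0144  0.1097] track mm [33.8 -0.5 74.1] turn needed(tool,deg) [ 0.1 -0.  -0. ] F [ 0.1 -0.2 -1.6] Ftrack [-0.6  0.2 -1.5] gap 0.010649165070529763 q [ 0.    0.2  -0.1   1.45 -0.5  -1.23]
```

Emit:
{"fn": "step_arm", "kwargs": {
  "plan": [
    [0,0,0.005,0,0,0,0.005],
    [0,0,0.005,0,0,0,0.005],
    [0,0,0.005,0,0,0,0.005],
    [0,0,0.003,0,0,0,0.005],
    [0,0,0,0,0,0,0.005]
  ]
}}

```text
time: 8.15
eef_pos: [0.5351, -0.0231, 0.0939]
eef_rot: [-0.209, -0.573, 0.778, -0.153]
force: [0.4, -0.6, -2.4]
finger_gap: 0.011
finger_force: 59.5
```

Emit:
{"fn": "step_arm", "kwargs": {
  "plan": [
    [0,0,0.002,0,0,0,0.005],
    [0,0,0.002,0,0,0,0.005],
    [0,0,0,0,0,0,0.005]
  ]
}}

```text
time: 8.4
eef_pos: [0.5349, -0.0248, 0.091]
eef_rot: [-0.208, -0.573, 0.778, -0.153]
force: [-0.1, 0.1, -2.6]
finger_gap: 0.0107
finger_force: 59.5
```

```bash
python3 -c "
from trk import *
rep()"
```

```text
t 8.4 tcp [ 0.5349 -0.0248  0.091 ] track mm [33.8 -0.1 52.6] turn needed(tool,deg) [ 0.  0. -0.] F [-0.1  0.1 -2.6] Ftrack [-1.3 -0.1 -2.2] gap 0.010708885947168236 q [-0.02  0.19 -0.14  1.4  -0.5  -1.25]
```

Emit:
{"fn": "step_arm", "kwargs": {
  "plan": [
    [0,0,0.002,0,0,0,0.005],
    [0,0,0.002,0,0,0,0.005],
    [0,0,0,0,0,0,0.005],
    [0,0,0,0,0,0,0.005]
  ]
}}

```text
time: 8.73
eef_pos: [0.5349, -0.0253, 0.0905]
eef_rot: [-0.207, -0.574, 0.777, -0.154]
force: [-8.1, 14.6, 19.6]
finger_gap: 0.0109
finger_force: 62.9
```

Emit:
{"fn": "step_arm", "kwargs": {
  "plan": [
    [0,0,0.0015,0,0,0,0.005],
    [0,0,0,0,0,0,0.005],
    [0,0,0,0,0,0,0.005]
  ]
}}

```text
time: 8.98
eef_pos: [0.535, -0.0253, 0.0905]
eef_rot: [-0.207, -0.574, 0.777, -0.154]
force: [-11.1, 21.8, 28.8]
finger_gap: 0.0107
finger_force: 64.6
```

```bash
python3 -c "
from trk import *
rep()"
```

```text
t 8.9833 tcp [ 0.535  -0.0253  0.0905] track mm [33.9  0.1 51.9] turn needed(tool,deg) [-0.2  0.1  0.1] F [-11.1  21.8  28.8] Ftrack [ -0.8 -17.1  33.7] gap 0.010713366838058838 q [-0.02  0.19 -0.15  1.39 -0.5  -1.25]
```

Emit:
{"fn": "step_arm", "kwargs": {
  "plan": [
    [0,0.001,-0.004,0,0,0,0.005],
    [0,0,0,0,0,0,0.005],
    [0,0,0,0,0,0,0.005]
  ]
}}

```text
time: 9.23
eef_pos: [0.5342, -0.025, 0.0905]
eef_rot: [-0.208, -0.573, 0.778, -0.154]
force: [-0.2, 5.3, 6.4]
finger_gap: 0.0108
finger_force: 60.9
```

```bash
python3 - <<'E'
from trk import *
s=snap('scene'); t=snap('top');rep()
im=np.hstack([s['pixels'][285:385,325:425,::-1],t['pixels'][205:305,365:465,::-1]])
cv2.imwrite('pics/p2.png',cv2.resize(im,None,fx=4,fy=4,interpolation=cv2.INTER_CUBIC))
E
```

```text
t 9.3333 tcp [ 0.5342 -0.025   0.0905] track mm [33.8 -0.7 51.9] turn needed(tool,deg) [-0.  0. -0.] F [-1.3  5.4  6.7] Ftrack [-0.8 -2.8  8.1] gap 0.010976561106460532 q [-0.02  0.19 -0.14  1.4  -0.5  -1.25]
```

View pics/p2.png

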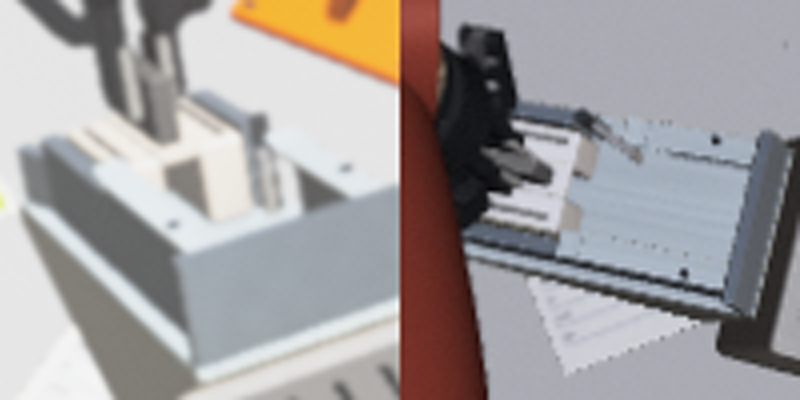

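The cartridge sits flush between the walls, well aligned and on the floor. Now I push up the slope.

Emit:
{"fn": "step_arm", "kwargs": {
  "plan": [
    [0.004,0,0,0,0,0,0.005],
    [0.006,0,0,0,0,0,0.005],
    [0.008,0,0,0,0,0,0.005],
    [0.008,0,0,0,0,0,0.005],
    [0.004,0,0,0,0,0,0.005],
    [0,0,0,0,0,0,0.005]
  ]
}}

```text
time: 9.83
eef_pos: [0.5263, -0.0492, 0.1052]
eef_rot: [-0.207, -0.573, 0.778, -0.153]
force: [-1.6, 11.1, 6.0]
finger_gap: 0.0107
finger_force: 61.2
```

```bash
python3 -c "
from trk import *
rep()"
```

```text
t 9.8333 tcp [ 0.5263 -0.0492  0.1052] track mm [63.2 -1.2 51.9] turn needed(tool,deg) [ 0.   0.2 -0. ] F [-1.6 11.1  6. ] Ftrack [-5.7 -4.8 10.3] gap 0.010749529595994609 q [-0.06  0.13 -0.18  1.4  -0.5  -1.3 ]
```

Emit:
{"fn": "step_arm", "kwargs": {
  "plan": [
    [0.006,0.0005,0,0,0,0,0.005],
    [0.006,0,0,0,0,0,0.005],
    [0.006,0,0,0,0,0,0.005],
    [0.006,0,0,0,0,0,0.005],
    [0.006,0,0,0,0,0,0.005],
    [0.006,0,0,0,0,0,0.005],
    [0.004,0,0,0,0,0,0.005]
  ]
}}

```text
time: 10.42
eef_pos: [0.5156, -0.0815, 0.1249]
eef_rot: [-0.207, -0.574, 0.778, -0.152]
force: [-0.1, 16.9, 5.1]
finger_gap: 0.0108
finger_force: 61.8
```

```bash
python3 -c "
from trk import *
rep()"
```

```text
t 10.4167 tcp [ 0.5156 -0.0815  0.1249] track mm [102.6  -1.7  52. ] turn needed(tool,deg) [-0.   0.2  0.1] F [-0.1 16.9  5.1] Ftrack [-11.4  -5.1  12.4] gap 0.010797912310379833 q [-0.12  0.06 -0.22  1.4  -0.51 -1.37]
```

Emit:
{"fn": "step_arm", "kwargs": {
  "plan": [
    [0.006,0.0003,-0.0005,0,0,0,0.005],
    [0.006,0,0,0,0,0,0.005],
    [0.006,0,0,0,0,0,0.005],
    [0.006,0,0,0,0,0,0.005],
    [0.006,0,0,0,0,0,0.005],
    [0.004,0,0,0,0,0,0.005],
    [0,0,0,0,0,0,0.005]
  ]
}}

```text
time: 11.0
eef_pos: [0.5063, -0.1107, 0.1426]
eef_rot: [-0.208, -0.573, 0.778, -0.153]
force: [-2.3, 6.5, 5.2]
finger_gap: 0.0109
finger_force: 60.8
```

```bash
python3 -c "
from trk import *
rep()"
```

```text
t 11.0 tcp [ 0.5063 -0.1107  0.1426] track mm [137.9  -2.   52. ] turn needed(tool,deg) [ 0.   0.1 -0. ] F [-2.3  6.5  5.2] Ftrack [-2.1 -4.1  7.3] gap 0.010856597279361457 q [-0.18  0.01 -0.24  1.4  -0.52 -1.43]
```

Emit:
{"fn": "step_arm", "kwargs": {
  "plan": [
    [0.002,0,0,0,0,0,0.005],
    [0.002,0,0,0,0,0,0.005],
    [0,0,0,0,0,0,0.005],
    [0,0,0,0,0,0,0.005]
  ]
}}

```text
time: 11.33
eef_pos: [0.5057, -0.1136, 0.1442]
eef_rot: [-0.208, -0.573, 0.778, -0.153]
force: [0.5, 6.5, 3.2]
finger_gap: 0.0108
finger_force: 60.6
```

```bash
python3 -c "
from trk import *
rep()"
```

```text
t 11.3333 tcp [ 0.5057 -0.1136  0.1442] track mm [141.3  -1.8  51.9] turn needed(tool,deg) [-0.   0.1 -0. ] F [0.5 6.5 3.2] Ftrack [-3.9 -1.5  5.9] gap 0.010768632763437284 q [-0.18 -0.   -0.24  1.4  -0.52 -1.43]
```

Emit:
{"fn": "step_arm", "kwargs": {
  "plan": [
    [0.002,0,0,0,0,0,0.005],
    [0.002,0,0,0,0,0,0.005],
    [0,0,0,0,0,0,0.005],
    [0,0,0,0,0,0,0.005]
  ]
}}

```text
time: 11.67
eef_pos: [0.5055, -0.1138, 0.1447]
eef_rot: [-0.205, -0.575, 0.778, -0.151]
force: [6.5, 23.7, -1.3]
finger_gap: 0.0109
finger_force: 61.3
```

```bash
python3 - <<'E'
from trk import *
s=snap('scene'); t=snap('top');rep()
im=np.hstack([s['pixels'][285:385,325:425,::-1],t['pixels'][205:305,365:465,::-1]])
cv2.imwrite('pics/p3.png',cv2.resize(im,None,fx=4,fy=4,interpolation=cv2.INTER_CUBIC))
E
```

```text
t 11.7667 tcp [ 0.5054 -0.1138  0.1447] track mm [141.8  -2.   52.2] turn needed(tool,deg) [-0.   0.5  0.1] F [ 7.2 24.2 -1.7] Ftrack [-22.7  -0.3  11.2] gap 0.01087683297287921 q [-0.18 -0.01 -0.25  1.4  -0.51 -1.44]
```

Force along the slope shows it is against the end stop. I'll pull gently back to check that the pawl blocks.

Emit:
{"fn": "step_arm", "kwargs": {
  "plan": [
    [-0.003,0,0,0,0,0,0.005],
    [-0.003,0,0,0,0,0,0.005],
    [-0.001,0,0,0,0,0,0.005],
    [0,0,0,0,0,0,0.005],
    [0,0,0,0,0,0,0.005]
  ]
}}

```text
time: 12.18
eef_pos: [0.5065, -0.1119, 0.1432]
eef_rot: [-0.208, -0.573, 0.778, -0.154]
force: [0.1, 1.7, 4.1]
finger_gap: 0.0108
finger_force: 60.4
```

```bash
python3 -c "
from trk import *
rep()"
```

```text
t 12.1833 tcp [ 0.5065 -0.1119  0.1432] track mm [139.2  -1.5  52. ] turn needed(tool,deg) [-0.  -0.  -0.1] F [0.1 1.7 4.1] Ftrack [ 0.7 -0.4  4.4] gap 0.010824475112808195 q [-0.18  0.   -0.24  1.4  -0.52 -1.43]
```

Emit:
{"fn": "step_arm", "kwargs": {
  "plan": [
    [-0.002,0,0,0,0,0,0.005],
    [-0.0015,0,0,0,0,0,0.005],
    [0,0,0,0,0,0,0.005],
    [0,0,0,0,0,0,0.005]
  ]
}}

```text
time: 12.52
eef_pos: [0.5073, -0.1091, 0.1416]
eef_rot: [-0.209, -0.573, 0.778, -0.154]
force: [-0.5, -0.7, 5.9]
finger_gap: 0.011
finger_force: 60.3
```

```bash
python3 -c "
from trk import *
rep()"
```

```text
t 12.5167 tcp [ 0.5073 -0.1091  0.1416] track mm [135.9  -1.6  52. ] turn needed(tool,deg) [-0.  -0.1 -0.1] F [-0.5 -0.7  5.9] Ftrack [ 3.6 -0.2  4.7] gap 0.010962546306111258 q [-0.17  0.01 -0.24  1.4  -0.52 -1.42]
```

Emit:
{"fn": "step_arm", "kwargs": {
  "plan": [
    [-0.0015,0,0,0,0,0,0.005],
    [0,0,0,0,0,0,0.005],
    [0,0,0,0,0,0,0.005]
  ]
}}

```text
time: 12.77
eef_pos: [0.5074, -0.1087, 0.1415]
eef_rot: [-0.209, -0.572, 0.778, -0.155]
force: [-3.6, -3.1, 9.2]
finger_gap: 0.0109
finger_force: 60.5
```

```bash
python3 -c "
from trk import *
rep()"
```

```text
t 12.7667 tcp [ 0.5074 -0.1087  0.1415] track mm [135.4  -1.6  52.2] turn needed(tool,deg) [-0.  -0.2 -0.1] F [-3.6 -3.1  9.2] Ftrack [ 8.1 -2.5  6. ] gap 0.0108840641900975 q [-0.17  0.01 -0.24  1.4  -0.52 -1.42]
```

The pawl blocks: 1.5 mm commanded gave 0.5 mm of travel and +8 N. Now I unload, release and retreat along the tool axis.

Emit:
{"fn": "step_arm", "kwargs": {
  "plan": [
    [0.002,0,-0.0005,0,0,0,0.005],
    [0,0,0,0,0,0,0.012],
    [0,0,0,0,0,0,0.018],
    [0,0,0,0,0,0,0.024],
    [0,0,0,0,0,0,0.024],
    [0,0,0,0,0,0,0.024],
    [0,0,0,0,0,0,0.024]
  ],
  "grip_force": 20
}}

```text
time: 13.35
eef_pos: [0.5071, -0.1086, 0.1417]
eef_rot: [-0.208, -0.573, 0.778, -0.153]
force: [0.8, 0.3, -0.0]
finger_gap: 0.0241
finger_force: 0.0
```

Emit:
{"fn": "step_arm", "kwargs": {
  "plan": [
    [0,0,-0.008,0,0,0,0.024],
    [0,0,-0.012,0,0,0,0.024],
    [0,0,-0.015,0,0,0,0.024],
    [0,0,-0.02,0,0,0,0.024],
    [0,0,-0.025,0,0,0,0.024],
    [0,0,-0.025,0,0,0,0.024],
    [0,0,-0.025,0,0,0,0.024],
    [0,0,-0.025,0,0,0,0.024]
  ]
}}

```text
time: 14.02
eef_pos: [0.5301, -0.0339, 0.2777]
eef_rot: [-0.208, -0.573, 0.778, -0.154]
force: [-0.3, -0.6, -0.1]
finger_gap: 0.0244
finger_force: 0.0
```

Emit:
{"fn": "step_arm", "kwargs": {
  "plan": [
    [0,0,-0.025,0,0,0,0.024],
    [0,0,0,0,0,0,0.024],
    [0,0,0,0,0,0,0.024],
    [0,0,0,0,0,0,0.024]
  ]
}}

```text
time: 14.35
eef_pos: [0.5337, -0.0227, 0.2973]
eef_rot: [-0.208, -0.573, 0.777, -0.153]
force: [0.0, -0.9, -0.8]
finger_gap: 0.024
finger_force: 0.0
```

```bash
python3 - <<'E'
from trk import *
rep(); s=snap('scene','f_s.png'); s0=cv2.imread('pics/scene0.png')[:,:,::-1]
W=lambda p:O+np.array(p)/1000@np.array([X,Y,Z])
# fin top-face corners expected (fin at 138, floor offset +2.8 mm) ; dark fin in scene
P=proj(s,[W((138+a,-1.6+b,76.8)) for a in(-25,25) for b in(-6,6)]);print(P.round(1).tolist())
d=(np.abs(s['pixels'].astype(int)-s0).sum(2)>60).astype(np.uint8)
n,l,st,c=cv2.connectedComponentsWithStats(d); print([(st[i].tolist()) for i in range(1,n) if st[i,4]>40])
sub=s['pixels'][300:380,326:432].astype(int).sum(2)//3
# fin: grey (<150) new pixels
m=((s['pixels'].mean(2)<160)&(d>0)); m[:290]=0;m[390:]=0;m[:,:330]=0;m[:,440:]=0
v,u=np.nonzero(m);print('fin px',len(u),u.min(),u.max(),v.min(),v.max())
E
```

```text
t 14.35 tcp [ 0.5337 -0.0227  0.2973] track mm [135.5  -1.9 232. ] turn needed(tool,deg) [0. 0. 0.] F [ 0.  -0.9 -0.8] Ftrack [ 0.3  0.3 -1.1] gap 0.023951026802232617 q [-0.01  0.15  0.19  1.77 -0.5  -1.24]
[[373.5, 313.2], [379.8, 311.3], [386.3, 321.5], [393.0, 319.4]]
[[10, 0, 39, 63, 931], [64, 0, 102, 28, 1731], [166, 0, 15, 4, 42], [289, 0, 91, 144, 8704], [0, 62, 35, 132, 2251], [317, 147, 81, 82, 3340], [0, 197, 114, 252, 10000], [281, 222, 40, 43, 895], [374, 312, 12, 10, 45], [376, 320, 34, 20, 265], [0, 341, 10, 7, 42], [0, 419, 27, 7, 86], [0, 424, 30, 15, 176], [0, 436, 45, 17, 271], [30, 445, 10, 8, 55], [42, 450, 36, 30, 436]]
fin px 197 374 409 312 338
```

```bash
python3 -c "
from station import *
print(hand_in())"
```

```text
the job is handed in; nothing more can be done
None
```

I loaded the cartridge, let go of it and handed the job in; a pull-back test showed the pawl holding it, and the arm never went near the dropper bottle, tape roll or timer (no verdict came back).

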